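# Reset a spring-pin length stop

### The arm

A 6-joint arm with a two-finger parallel gripper is mounted at the origin on a cart in front of the work surface, level with it; the furniture and walls round the work are solid. World frame = base frame: x ahead of the robot, y to its left, z up, the work surface at z = 0. Lengths are in m, angles in degrees, forces in N, time in s.
With the tool pointing down it reaches from about 0.375 to 0.9 m from the base axis. Payload 3.1 kg.
Tool frame: the origin (TCP) lies at the very end of the fingers, on their centre line; the grasp point (between the pads) lies 19 mm behind it; z points along the fingers, y is the line along which they close (so a half turn about z gives the same grasp; the last joint's range is limited). The gripper opens to 87 mm and grips with 3 to 60 N. Pads are 19 mm wide; open, the fingers measure 117 mm over their backs; the gripper's body (75 mm by 190 mm) begins 51 mm behind the grasp point.
Start: joints at [-83.165, 30.224, 82.088, -0, 67.689, -10.227], TCP at [0.183, -0.597, 0.223] pointing down, gripper open.
Joint ranges: [-176.69, 176.69], [-43.24, 126.21], [12.49, 139.97], [-82, 262], [0, 151.66], [-163.58, 163.58]. Speed limits (degrees/s): [159.86, 159.86, 180, 180, 180, 180].

### API

Orientations are given as a 3x3 rotation matrix whose columns are the frame's x, y, z axes.
In Python, from rig import bot gives the robot as it stands.
- The arm moves only by the tool move_arm, never from a script. Its argument "increments" is a list of rows, each an object with "xyz": the shift along the tool's x, y, z in mm, a list of three; "roll": the turn about the tool's z in rad; "grip": the opening in per cent of the stroke, from 0 (shut) to 100 (fully open). A call has 1 to 5 rows; each row shifts and turns the commanded pose from where the row before left it, along the tool's axes as they then stand; what a row does not reach is not made up. A row lasts 1/12 s, in which the tool goes at most 41.7 mm and 7.16 degrees, less where a joint would pass 70% of its speed; a pose out of reach is approached as far as the arm can. A call is refused whole if a number of a shift passes 41.7 or a number of a turn 0.125, either way. A call with a gripper value outside its range is refused whole. The fingers move at their own pace and stop on an object; the grip force is fixed at half the most. Time passes only in rows, so rows that do not move let the fingers close. It gives the time, the measured TCP pose, the force, the opening and the grip force at its end, in the units of the state.
- bot.read_state(): the state, without advancing time (a new reading comes with each control period).
- bot.capture(name): name is "side" or "top"; returns (picture, depth): 400x640x3 uint8, red, green, blue; 400x640 float32, m along the optical axis (not along the pixel's ray), 0 where there is no reading.
- bot.camera_model(name): a dict with "intrinsics" (3x3 intrinsics, pixels), "rvec" (rotation vector, rad) and "tvec" (3), from world to camera coordinates, as OpenCV has them. Camera axes: x right, y down, z forward; pixel columns grow to the right and rows downward; lengths in m; the calibration is good to about 2 mm. A picture is of the moment at which its call begins. camera_model takes no time and is no camera call.
- bot.hand_in(): hands the job in; it is judged then, once.
Trained networks look in the newest picture that a camera, given by its name, has taken for a name from the list of things; names that differ only in an ending like _2 or _b are one class to them, and where a whole thing is asked for, a point or a joint stands for the part that bears it (a point fixed in the world has none). Each returns a list of dicts, best first, with "conf" (0 to 1); they miss things now and then, are a little off and sometimes report something else, mostly with a low value. They report only what shows in the picture. A call takes as long as a camera call.
- bot.spot_in(label, camera): "at" ([x, y, z] in m, in the coordinates of the camera as it stood for that picture, good to about 4 mm: the middle of the surface that is visible of it).
- bot.trace(label, camera): "mask" (400x640 bool, what is visible of it).
The state is a dict: "time_s": time; "joint_positions": joint angles; "qvel": joint speeds; "tau": joint torques, N m; "position": TCP position; "tcp_rot": TCP orientation; "force": force on the tool from outside, world axes, zero at the start; "moment": the same for the moment, N m; "opening": opening from 0.0 (shut) to 1.0 (fully open); "grasp_force": force on a finger pad.
Only numpy, scipy, OpenCV 4.12 (cv2) and the standard library are available. Lean on these libraries where they do the work, as an engineer would, in place of code of your own. Each camera call takes 0.05 s, during which the arm holds its last target. There are 200 camera calls.

### The job

On the telescoping stop in front of you, squeeze the brass spring pin in flush with the blue sleeve and slide the sleeve out, away from the bracket, until the pin pops fully out through the next hole. Keep pulling the sleeve lightly on, with about 10 N, to feel that the pin holds it (more than 16 N on the pin bends it), then let go. Leave the marker, the green roll and the club head that lie round the stop where they are.

Things in the scene. Friction and masses are not known exactly. Their poses are not given: they have to be found in the camera images.
- rig: Fixed stop: grey base plate 90 x 260 x 10 mm, aluminium bracket at its -y end (94 mm high, its tallest part) holding a level square steel tube, 27 mm wide, axis 65 mm above the table. Origin: on the table, under the tube axis, below the pin; y runs along the tube from the bracket towards the sleeve's rubber-faced end, x away from the pin's tip, z up.
- pin: Brass spring pin in the tube, 10 mm thick, conical tip 3.5 mm long (3 mm wide at its end), pointing level along the rig's -x. It moves only in and out and stays at rig y = 0, 65 mm above the table. It starts in the first hole, 5 mm proud of the sleeve. Origin: on its axis, 5 mm from the tube axis when out.
- pin_tip (a point): Centre of the pin's tip; 21 mm from the tube axis when out. Pressed to within 1 mm of flush, its cone lets the sleeve's hole edge ride over it at a pull of about 5 to 9 N on the sleeve; farther out, its straight side locks the sleeve.
- pin_press (a joint): How far the pin is pressed in, m: 0 fully out, 0.005 flush with the sleeve's outer face, 0.007 under the sleeve's wall, 0.009 end of travel. Spring: about 2.1 N at first, 0.3 N more per mm.
- sleeve: Blue square sleeve on the tube, 32 mm wide and high, wall 2 mm. Origin: on the tube axis at the first hole; axes as the rig's. It reaches 76 mm towards the bracket (-y) and 40 mm to +y, where it carries an upright stop plate 56 mm wide, 50 high, 11 thick. Best gripped from above across x at the first hole, pads within 16 mm of it: one finger then presses the pin while both hold the sleeve.
- sleeve_hole (a point): Centre of the first hole, on the sleeve's outer face, 16 mm from the tube axis; moves with the sleeve. The second hole is in a screwed-on bare aluminium plate, clamped so that its centre is 34 to 52 mm from the first towards the bracket: not measured, find it by feel. Both are 13 mm wide: about 1.5 mm play either way round the pin.
- sleeve_slide (a joint): How far the sleeve is slid out along the rig's +y, m: about 0 with the pin in the first hole, 0.034 to 0.052 (as the plate is set) in the second; hard stop at 0.062. It rubs with about 2 N, about 3 N while the pin rubs under its wall.
- marker_green: Bystander: white felt marker with a green cap lying on the table, 124 mm long (its y), 14 mm thick.
- dot_roll: Bystander: bright green roll of sticky dots lying flat, 70 mm across, 22 mm high. Origin under its centre.
- iron_03: Bystander: white-bagged iron club head standing on its sole, 43 x 106 x 76 mm high. Origin under its centre.

How it is judged:
By the outcome, as a careful person would: the job done as asked, in the order asked, and still so for the second after the job is handed in, with the robot touching nothing.
It also fails if it takes over 48 s, if anything falls off the work surface, if the arm or the gripper's body presses on something with over 40 N, if the wrist force passes 120 N, or if a joint passes its speed limit or range.

## Working session

There is one attempt and no reset: what is moved stays moved. The work goes in short steps, Python scripts to look and compute and a tool call to move; the robot and the scene stay as the last step left them, time stands still between calls to the robot, and variables do not carry over. Pictures are saved under pics/ and viewed, at most 10 in all, crops included, and the job is handed in when it is done.

Besides the shell and the picture viewer there is one more tool, called as name(argument=value, ...) on one line, values as JSON. move_arm: Moves the arm, as the interface text tells. Its arguments: {"type":"object","properties":{"increments":{"type":"array"}},"required":["increments"]}

```bash
mkdir -p pics
cat > h.py <<'E'
import numpy as np, cv2
from rig import bot
def cam(n):
    m=bot.camera_model(n); R=cv2.Rodrigues(np.array(m["rvec"],float))[0]
    return np.array(m["intrinsics"]),R,np.array(m["tvec"],float).ravel()
def toW(n,p):
    K,R,t=cam(n); return (np.atleast_2d(p)-t)@R
def cloud(n,d,mask):
    K,R,t=cam(n); v,u=np.nonzero(mask&(d>0)); z=d[v,u]
    return toW(n,np.c_[(u-K[0,2])/K[0,0]*z,(v-K[1,2])/K[1,1]*z,z])
def proj(n,P):
    K,R,t=cam(n); q=(np.atleast_2d(P)@R.T+t)@K.T; return q[:,:2]/q[:,2:]
def save(name,im): cv2.imwrite(f"pics/{name}.png",im[...,::-1])
E
python3 - <<'E'
from h import *
np.set_printoptions(precision=4,suppress=True)
ims={}
for n in("side","top"):
    im,d=bot.capture(n); save(n+"0",im); np.save(n+"d.npy",d)
    K,R,t=cam(n); print(n,"campos",-R.T@t,"fwd",R[2],K[0,0])
    for l in("rig","sleeve","pin_tip","sleeve_hole","marker_green","dot_roll","iron_03"):
        r=bot.spot_in(l,n); print(l,[(round(x["conf"],2),toW(n,x["at"])[0]) for x in r[:2]])
    r=bot.trace("sleeve",n)
    if r:
        P=cloud(n,d,r[0]["mask"]); top=P[(P[:,2]>.074)&(P[:,2]<.086)]
        print("sleeve top",len(top),cv2.minAreaRect(top[:,:2].astype(np.float32)*1000) if len(top)>5 else 0, np.percentile(P,[2,98],axis=0))
print(bot.read_state())
E
```

```text
side campos [ 1.0806 -0.7358  0.5066] fwd [-0.6385  0.5565 -0.5317] 444.3950108977128
rig [(0.76, array([ 0.5033, -0.2891,  0.0148]))]
sleeve [(0.8, array([ 0.508 , -0.2672,  0.0729]))]
pin_tip []
sleeve_hole [(0.85, array([ 0.5114, -0.2646,  0.0764]))]
marker_green [(0.73, array([ 0.6179, -0.3519,  0.0141]))]
dot_roll [(0.68, array([ 0.666 , -0.219 ,  0.0276]))]
iron_03 [(0.81, array([ 0.3595, -0.2745,  0.0401])), (0.51, array([ 0.5057, -0.2867,  0.0171]))]
sleeve top 719 ((506.6445617675781, -267.4967041015625), (125.47535705566406, 54.23908615112305), 81.84407043457031) [[ 0.477  -0.3278  0.0468]
 [ 0.5389 -0.2095  0.089 ]]
top campos [ 0.3704 -0.2656  0.898 ] fwd [ 0.187   0.0217 -0.9821] 402.6466705052328
rig [(0.79, array([ 0.4896, -0.2619,  0.0095]))]
sleeve [(0.97, array([ 0.4989, -0.2657,  0.0798]))]
pin_tip [(0.33, array([ 0.5033, -0.2649,  0.0822]))]
sleeve_hole []
marker_green [(0.81, array([ 0.6096, -0.351 ,  0.0125]))]
dot_roll [(0.75, array([ 0.6564, -0.2192,  0.0255]))]
iron_03 [(0.63, array([ 0.3465, -0.2716,  0.0564]))]
sleeve top 924 ((496.7492370605469, -267.46881103515625), (126.78205108642578, 51.660308837890625), 76.85198211669922) [[ 0.4707 -0.3262  0.0563]
 [ 0.5291 -0.207   0.0903]]
{'time_s': 0.9, 'joint_positions': array([-83.1669,  30.2219,  82.0868,  -0.0003,  67.6888, -10.2276]), 'qvel': array([ 0.0236,  0.0492, -0.0607,  0.0051, -0.1104, -0.0363]), 'tau': array([  0.0004, -43.9993, -17.6987,   0.0634,   0.0503,  -0.    ]), 'position': array([ 0.1834, -0.5975,  0.2226]), 'tcp_rot': array([[ 0.956 ,  0.2934,  0.    ],
       [ 0.2934, -0.956 , -0.    ],
       [-0.    ,  0.    , -1.    ]]), 'force': array([-0.0605,  0.2241,  0.3788]), 'moment': array([-0.0161, -0.0291, -0.003 ]), 'grasp_force': 0.0, 'opening': 0.9997243219693018}
```

View pics/side0.png

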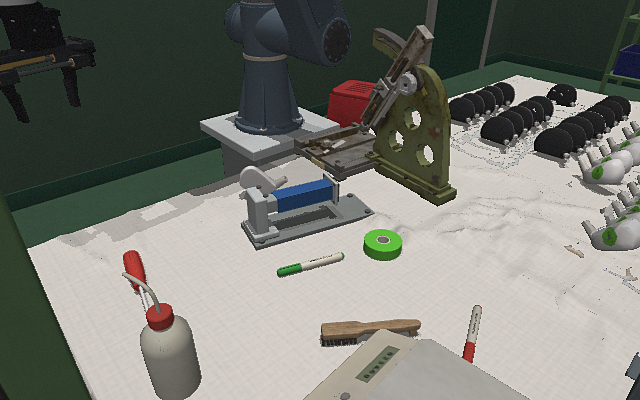

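View pics/top0.png

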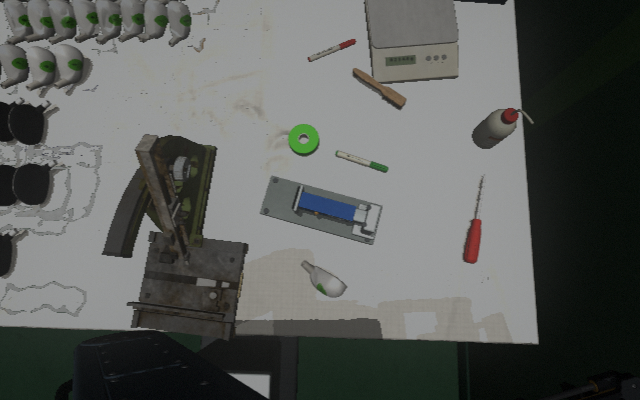

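The side view shows the rig with its bracket at about (258,210), the blue sleeve from (275,195) to (332,188) and the stop plate at (337,190). In the top view the sleeve runs from (303,200) to (356,213), with the bracket on its right at (367,220). The pin side faces the robot, towards the club head at (325,280). Next I'll fit the axis from the blue pixels.

Run:
```python
from h import *
np.set_printoptions(precision=4,suppress=True)
for n in("side","top"):
    im=cv2.imread(f"pics/{n}0.png"); d=np.load(n+"d.npy")
    hsv=cv2.cvtColor(im,cv2.COLOR_BGR2HSV)
    m=cv2.inRange(hsv,(100,130,40),(125,255,255))>0
    P=cloud(n,d,m); P=P[(abs(P[:,0]-.5)<.08)&(abs(P[:,1]+.27)<.1)]
    print(n,len(P),np.percentile(P[:,2],[5,25,50,75,95]))
    T=P[(P[:,2]>.077)&(P[:,2]<.088)]; print(len(T))
    (c,s,a)=cv2.minAreaRect(T[:,:2].astype(np.float32)*1000); print("rect",c,s,a)
    mu=T[:,:2].mean(0); w=np.linalg.svd(T[:,:2]-mu,full_matrices=False)[2][0]; w*=np.sign(w[1])
    q=(T[:,:2]-mu)@np.c_[w,[w[1],-w[0]]]; print("mu",mu,"dir",w,np.degrees(np.arctan2(w[1],w[0])),"ext",np.percentile(q,[1,99],axis=0))
    r=bot.trace("rig",n)
    B=cloud(n,d,r[0]["mask"]); L=B[(B[:,2]<.02)]; print("base",cv2.minAreaRect(L[:,:2].astype(np.float32)*1000))
    for l in("iron_03",):
        r=bot.trace(l,n)
        if r: Q=cloud(n,d,r[0]["mask"]); print(l,np.percentile(Q,[2,98],axis=0))
im=cv2.imread("pics/top0.png")[165:265,250:400]; cv2.imwrite("pics/c1.png",cv2.resize(im,None,fx=5,fy=5,interpolation=2))
```

```text
side 1212 [0.0527 0.0629 0.0755 0.0809 0.0819]
564
rect (499.185546875, -271.1549377441406) (116.96214294433594, 34.92088317871094) 76.05610656738281
mu [ 0.5008 -0.2731] dir [0.2469 0.969 ] 75.70668038492907 ext [[-0.055  -0.0186]
 [ 0.0573  0.0143]]
base ((451.48577880859375, -245.12109375), (260.0082702636719, 198.3222198486328), 75.9477767944336)
iron_03 [[ 0.3355 -0.3126  0.0086]
 [ 0.3878 -0.2213  0.0765]]
top 827 [0.0787 0.08   0.081  0.0819 0.0834]
826
rect (496.50494384765625, -272.4854431152344) (114.23836517333984, 31.32569122314453) 75.98793029785156
mu [ 0.4964 -0.2725] dir [0.2482 0.9687] 75.62771321453269 ext [[-0.0556 -0.0152]
 [ 0.056   0.015 ]]
base ((500.8291931152344, -260.93218994140625), (262.6181335449219, 95.33071899414062), 76.11203002929688)
iron_03 [[ 0.3201 -0.3089  0.0297]
 [ 0.3805 -0.2279  0.0764]]
```

View pics/c1.png

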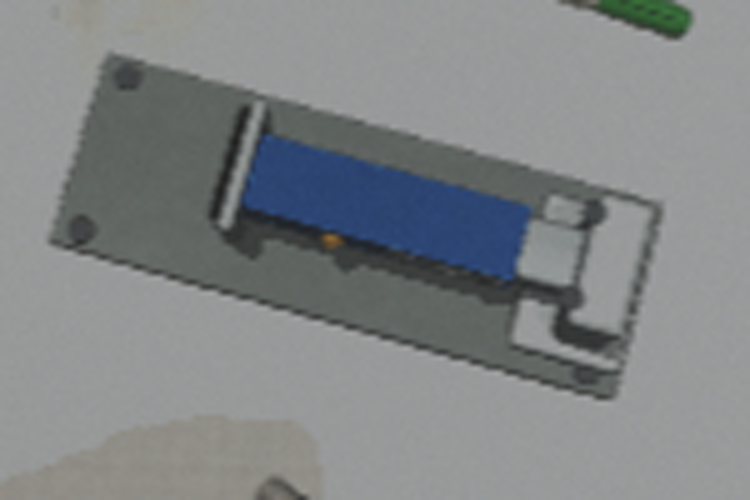

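The crop shows the pin as a brass dot at (331,240), which is full-image (316,213). I'll check that against the fitted frame, look for tall obstacles and work out the approach.

```bash
cat >> h.py <<'E'
a=np.radians(76.0); Y=np.array([np.cos(a),np.sin(a),0]); X=np.array([Y[1],-Y[0],0]); O=np.array([.4975,-.272,0])+.018*Y
def rel(s=None):
    s=s or bot.read_state(); p=np.array(s["position"])-O; f=np.array(s["force"])
    return dict(t=s["time_s"],x=p@X*1e3,y=p@Y*1e3,z=p[2]*1e3,fx=f@X,fy=f@Y,fz=f[2],op=s["opening"],g=s["grasp_force"])
E
python3 - <<'E'
from h import *
np.set_printoptions(precision=4,suppress=True)
print("O",O,"pin px",proj("top",O-.019*X+[0,0,.065]), "hole edge axis",proj("top",O+[0,0,.081]))
K,R,t=cam("top"); r=R.T@np.linalg.inv(K)@np.array([316.2,213,1]); c=-R.T@t
p=c+r*(.065-c[2])/r[2]; print("pin from px, rig",(p-O)@X,(p-O)@Y)
s=bot.read_state(); Rt=np.array(s["tcp_rot"])
for n in("side","top"):
    P=cloud(n,np.load(n+"d.npy"),np.ones((400,640),bool)); q=P-O
    m=(P[:,2]>.11)&(np.hypot(q[:,0],q[:,1])<.3)
    Q=np.c_[q[m]@X,q[m]@Y,q[m][:,2]]
    if len(Q): print(n,len(Q),"rig min/max",Q.min(0),Q.max(0),"world",P[m].min(0),P[m].max(0))
for tz in(.15,): print("shift tool mm",(Rt.T@(O+[0,0,tz]-s["position"]))*1e3)
print("roll",np.arctan2(*( (Rt.T@X)[[0]][0]*-1,(Rt.T@X)[1])))
E
```

```text
O [ 0.5019 -0.2545  0.    ] pin px [[315.7742 212.9635]] hole edge axis [[318.1414 203.0672]]
pin from px, rig -0.01883710919489137 -0.0008763521879952907
side 7067 rig min/max [-0.2853  0.09    0.11  ] [0.0514 0.2988 0.3765] world [ 0.2472 -0.0991  0.11  ] [0.6204 0.0417 0.3765]
top 13349 rig min/max [-0.2735 -0.0322  0.11  ] [0.0505 0.2969 0.6394] world [ 0.2662 -0.235   0.11  ] [0.6176 0.0416 0.6394]
shift tool mm [ 405.0418 -234.3755   72.5582]
roll -1.028668393758986
```

Run:
```python
from h import *
np.set_printoptions(precision=3,suppress=True)
for n in("side","top"):
    P=cloud(n,np.load(n+"d.npy"),np.ones((400,640),bool)); q=P-O
    Q=np.c_[q@X,q@Y,q[:,2]]
    for x0 in np.arange(-.25,.2,.05):
        m=(Q[:,2]>.1)&(Q[:,0]>x0)&(Q[:,0]<x0+.05)&(Q[:,1]>-.1)&(Q[:,1]<.3)
        if m.sum()>3:
            A=Q[m]; print(n,round(x0,2),m.sum(),"ymin",np.sort(A[:,1])[:3:2],"zmax",A[:,2].max(),"y<.2 zmax",A[A[:,1]<.2][:,2].max() if (A[:,1]<.2).any() else None, "med z of lowest y",np.median(A[np.argsort(A[:,1])[:15],2]))
```

```text
side -0.2 487 ymin [0.216 0.218] zmax 0.3219697603043499 y<.2 zmax None med z of lowest y 0.1068599858723603
side -0.15 1282 ymin [0.205 0.207] zmax 0.3174700873151632 y<.2 zmax None med z of lowest y 0.21674300310354472
side -0.1 1672 ymin [0.206 0.208] zmax 0.3215134177197594 y<.2 zmax None med z of lowest y 0.21805642380162585
side -0.05 2357 ymin [0.219 0.22 ] zmax 0.3515550570982331 y<.2 zmax None med z of lowest y 0.24522069661241563
side -0.0 1460 ymin [0.268 0.269] zmax 0.24932791623574294 y<.2 zmax None med z of lowest y 0.19898709243473137
side 0.05 28 ymin [0.278 0.278] zmax 0.11697018903536438 y<.2 zmax None med z of lowest y 0.10797013202811656
top -0.25 4663 ymin [-0.032 -0.031] zmax 0.6393793208830526 y<.2 zmax 0.6393793208830526 med z of lowest y 0.6332856096027671
top -0.2 1294 ymin [0.212 0.214] zmax 0.3230841718212126 y<.2 zmax None med z of lowest y 0.10827307977013698
top -0.15 1963 ymin [0.202 0.205] zmax 0.3179640719563288 y<.2 zmax None med z of lowest y 0.21735528379347793
top -0.1 1760 ymin [0.201 0.204] zmax 0.32946154961407303 y<.2 zmax None med z of lowest y 0.21933787072425395
top -0.05 1595 ymin [0.217 0.218] zmax 0.3524327408077908 y<.2 zmax None med z of lowest y 0.24245356018511868
top -0.0 570 ymin [0.267 0.268] zmax 0.2489480579368638 y<.2 zmax None med z of lowest y 0.20926490789143032
```

move_arm(increments=[{"xyz": [30, -10, 0], "roll": -0.12, "grip": 100}, {"xyz": [35, -10, 0], "roll": -0.12, "grip": 100}, {"xyz": [35, -5, 0], "roll": -0.12, "grip": 100}, {"xyz": [35, 0, 0], "roll": -0.12, "grip": 100}, {"xyz": [35, 0, 0], "roll": -0.12, "grip": 100}])

```text
time_s: 1.52
position: [0.3186, -0.4871, 0.2227]
tcp_rot: [[0.619, 0.785, 0.001], [0.785, -0.619, -0.001], [-0.0, 0.001, -1.0]]
force: [1.0, -0.3, -0.2]
opening: 1.001
grasp_force: 0.0
```

move_arm(increments=[{"xyz": [38, 0, 0], "roll": 0, "grip": 100}, {"xyz": [38, 0, 0], "roll": 0, "grip": 100}, {"xyz": [38, 0, 10], "roll": 0, "grip": 100}, {"xyz": [38, 0, 15], "roll": 0, "grip": 100}, {"xyz": [38, 0, 15], "roll": 0, "grip": 100}])

```text
time_s: 1.93
position: [0.437, -0.3379, 0.1829]
tcp_rot: [[0.624, 0.782, 0.002], [0.782, -0.624, -0.002], [-0.0, 0.002, -1.0]]
force: [-0.6, -0.5, -0.3]
opening: 0.999
grasp_force: 0.0
```

move_arm(increments=[{"xyz": [35, 0, 10], "roll": 0, "grip": 100}, {"xyz": [0, 0, 10], "roll": -0.12, "grip": 100}, {"xyz": [0, 0, 0], "roll": -0.12, "grip": 100}, {"xyz": [0, 0, 0], "roll": -0.12, "grip": 100}, {"xyz": [0, 0, 0], "roll": -0.07, "grip": 100}])

```text
time_s: 2.35
position: [0.4578, -0.3111, 0.1623]
tcp_rot: [[0.234, 0.972, -0.0], [0.972, -0.234, 0.0], [0.0, -0.0, -1.0]]
force: [-0.0, -0.1, -0.5]
opening: 1.001
grasp_force: 0.0
```

```bash
python3 -c "
from h import *
np.set_printoptions(precision=4,suppress=True)
print(rel()); s=bot.read_state(); Rt=np.array(s['tcp_rot']); print(Rt,Rt.T@(O+[0,0,.1]-s['position'])*1e3, np.degrees(np.arctan2(Rt[1,1],Rt[0,1]))+14)"
```

```text
{'t': 2.35, 'x': np.float64(-29.0631625193879), 'y': np.float64(-65.58741158779434), 'z': np.float64(162.29670523781158), 'fx': np.float64(0.013482480493531887), 'fy': np.float64(-0.1395591742393505), 'fz': np.float64(-0.48850039116407673), 'op': 1.0010232930843246, 'g': 0.0}
[[ 0.2344  0.9721 -0.0003]
 [ 0.9721 -0.2344  0.0002]
 [ 0.0001 -0.0004 -1.    ]] [65.3529 29.5906 62.2949] 0.44229853983523526
```

move_arm(increments=[{"xyz": [32, 15, 5], "roll": 0.0075, "grip": 100}, {"xyz": [33, 15, 5], "roll": 0, "grip": 100}, {"xyz": [0, 0, 20], "roll": 0, "grip": 100}, {"xyz": [0, 0, 20], "roll": 0, "grip": 100}, {"xyz": [0, 0, 0], "roll": 0, "grip": 100}])

```text
time_s: 2.77
position: [0.5009, -0.2537, 0.1096]
tcp_rot: [[0.246, 0.969, -0.005], [0.969, -0.246, 0.004], [0.003, -0.006, -1.0]]
force: [-0.4, 1.2, 0.2]
opening: 0.999
grasp_force: 0.0
```

Run:
```python
from h import *
print(rel())
im,d=bot.capture("side"); save("side1",im)
im2,d=bot.capture("top"); save("top1",im2)
A=cv2.resize(im[120:260,220:380],None,fx=3.5,fy=3.5,interpolation=2)[:490,:560]
save("c2",A)
```

```text
{'t': 2.7667, 'x': np.float64(-1.0963000387463642), 'y': np.float64(0.543477473453061), 'z': np.float64(109.58982142424041), 'fx': np.float64(-0.6461255324158428), 'fy': np.float64(1.1089469107356615), 'fz': np.float64(0.1858367863183955), 'op': 0.9989159665770965, 'g': 0.0}
```

View pics/c2.png

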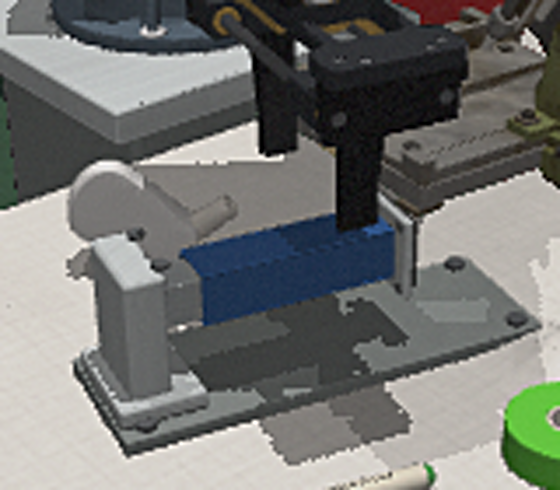

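The crop shows the open fingers straddling the sleeve near its plate end, at (280,130) and (355,215), with the bracket clear. Descending now.

move_arm(increments=[{"xyz": [0, 1, 20], "roll": 0, "grip": 100}, {"xyz": [-0.5, 0, 20], "roll": 0, "grip": 100}, {"xyz": [0, 0, 15], "roll": 0, "grip": 100}, {"xyz": [0, 0, 8], "roll": 0, "grip": 70}, {"xyz": [0, 0, 0], "roll": 0, "grip": 60}])

```text
time_s: 3.28
position: [0.5028, -0.257, 0.049]
tcp_rot: [[0.249, 0.969, -0.001], [0.969, -0.249, 0.001], [0.001, -0.001, -1.0]]
force: [-0.2, -0.6, 0.0]
opening: 0.921
grasp_force: 0.0
```

move_arm(increments=[{"xyz": [0, 0, 0], "roll": 0, "grip": 60}, {"xyz": [0, 0, 0], "roll": 0, "grip": 52}, {"xyz": [0, 0, 0], "roll": 0, "grip": 48}, {"xyz": [0, 0, 0], "roll": 0, "grip": 48}])

```text
time_s: 3.62
position: [0.5039, -0.2572, 0.0506]
tcp_rot: [[0.248, 0.969, 0.002], [0.969, -0.248, -0.001], [-0.001, 0.002, -1.0]]
force: [-0.4, 1.0, -0.6]
opening: 0.633
grasp_force: 0.0
```

```bash
python3 -c "
from h import *
print(rel())"
```

```text
{'t': 3.6167, 'x': np.float64(2.5918369161830204), 'y': np.float64(-2.068359260820211), 'z': np.float64(50.61607636509946), 'fx': np.float64(-0.6396046673382849), 'fy': np.float64(0.850854670296319), 'fz': np.float64(-0.6087156870644452), 'op': 0.6333850439142908, 'g': 0.0}
```

move_arm(increments=[{"xyz": [1.5, -2.5, 4], "roll": 0, "grip": 50}, {"xyz": [0, 0, 0], "roll": 0, "grip": 48}, {"xyz": [0, 0, 0], "roll": 0, "grip": 48}])

```text
time_s: 3.87
position: [0.5008, -0.2542, 0.0454]
tcp_rot: [[0.248, 0.969, -0.001], [0.969, -0.248, 0.001], [0.0, -0.001, -1.0]]
force: [0.2, 0.7, -0.1]
opening: 0.498
grasp_force: 0.0
```

```bash
python3 -c "
from h import *
print(rel())"
```

```text
{'t': 3.8667, 'x': np.float64(-1.087955808278995), 'y': np.float64(0.10706419741959099), 'z': np.float64(45.401229599682054), 'fx': np.float64(0.05391091446175881), 'fy': np.float64(0.6987795154629387), 'fz': np.float64(-0.10273766572209649), 'op': 0.49820380305059936, 'g': 0.0}
```

Well placed. Squeezing.

move_arm(increments=[{"xyz": [0, 0.5, 0], "roll": 0, "grip": 42}, {"xyz": [0, 0, 0], "roll": 0, "grip": 30}, {"xyz": [0, 0, 0], "roll": 0, "grip": 20}, {"xyz": [0, 0, 0], "roll": 0, "grip": 20}, {"xyz": [0, 0, 0], "roll": 0, "grip": 20}])

```text
time_s: 4.28
position: [0.501, -0.2542, 0.0452]
tcp_rot: [[0.248, 0.969, -0.002], [0.969, -0.248, 0.001], [0.001, -0.002, -1.0]]
force: [-1.6, 1.5, -0.1]
opening: 0.364
grasp_force: 30.0
```

move_arm(increments=[{"xyz": [0, 0, 0], "roll": 0, "grip": 20}, {"xyz": [0, 0, 0], "roll": 0, "grip": 20}])

```text
time_s: 4.45
position: [0.501, -0.2542, 0.0453]
tcp_rot: [[0.248, 0.969, -0.002], [0.969, -0.248, 0.001], [0.001, -0.002, -1.0]]
force: [-3.1, 0.8, -0.5]
opening: 0.365
grasp_force: 30.0
```

```bash
python3 -c "
from h import *
print(rel())"
```

```text
{'t': 4.45, 'x': np.float64(-0.9124143030591109), 'y': np.float64(0.10970533569274034), 'z': np.float64(45.280074209935215), 'fx': np.float64(-3.197085705943559), 'fy': np.float64(0.030185721472986902), 'fz': np.float64(-0.49262579255265315), 'op': 0.36474672883201165, 'g': 30.003103373329623}
```

Opening is 32 mm, so the pads are on the sleeve faces and the pin is flush. Pulling out slowly.

move_arm(increments=[{"xyz": [0.8, 0, 0], "roll": 0, "grip": 20}, {"xyz": [0.8, 0, 0], "roll": 0, "grip": 20}, {"xyz": [0.8, 0, 0], "roll": 0, "grip": 20}, {"xyz": [0, 0, 0], "roll": 0, "grip": 20}])

```text
time_s: 4.78
position: [0.5014, -0.2526, 0.0453]
tcp_rot: [[0.247, 0.969, -0.002], [0.969, -0.247, 0.0], [-0.0, -0.002, -1.0]]
force: [-4.2, -2.1, -1.4]
opening: 0.364
grasp_force: 30.0
```

```bash
python3 -c "
from h import *
print(rel())"
```

```text
{'t': 4.7833, 'x': np.float64(-0.9218029485192369), 'y': np.float64(1.8061544229100737), 'z': np.float64(45.27785049228113), 'fx': np.float64(-3.5730789806121463), 'fy': np.float64(-3.0225971048478897), 'fz': np.float64(-1.4451821102601663), 'op': 0.36431281939950494, 'g': 30.00462975476074}
```

move_arm(increments=[{"xyz": [0.8, -0.3, 0], "roll": 0, "grip": 20}, {"xyz": [0.8, 0, 0], "roll": 0, "grip": 20}, {"xyz": [0.8, 0, 0], "roll": 0, "grip": 20}, {"xyz": [0, 0, 0], "roll": 0, "grip": 20}])

```text
time_s: 5.12
position: [0.502, -0.2503, 0.0453]
tcp_rot: [[0.247, 0.969, -0.001], [0.969, -0.247, -0.0], [-0.001, -0.001, -1.0]]
force: [-4.3, -2.0, -2.3]
opening: 0.366
grasp_force: 30.0
```

```bash
python3 -c "
from h import *
print(rel())"
```

```text
{'t': 5.1167, 'x': np.float64(-0.9087684632666276), 'y': np.float64(4.149370948337402), 'z': np.float64(45.27496413758554), 'fx': np.float64(-3.6981000150136585), 'fy': np.float64(-2.9975435041174996), 'fz': np.float64(-2.324026819885411), 'op': 0.36604604550114145, 'g': 30.000420218830186}
```

move_arm(increments=[{"xyz": [1.5, 0, 0], "roll": 0, "grip": 20}, {"xyz": [1.5, 0, 0], "roll": 0, "grip": 20}, {"xyz": [1.5, 0, 0], "roll": 0, "grip": 20}, {"xyz": [1.5, 0, 0], "roll": 0, "grip": 20}, {"xyz": [0, 0, 0], "roll": 0, "grip": 20}])

```text
time_s: 5.53
position: [0.5036, -0.2439, 0.0453]
tcp_rot: [[0.248, 0.969, -0.001], [0.969, -0.248, 0.001], [0.0, -0.001, -1.0]]
force: [-4.6, -0.6, -2.1]
opening: 0.365
grasp_force: 30.0
```

```bash
python3 -c "
from h import *
print(rel())"
```

```text
{'t': 5.5333, 'x': np.float64(-0.902037334850389), 'y': np.float64(10.73590697441816), 'z': np.float64(45.27439291357746), 'fx': np.float64(-4.332357558603791), 'fy': np.float64(-1.7110002237438948), 'fz': np.float64(-2.072200776641789), 'op': 0.3646250861226114, 'g': 29.998155922042887}
```

move_arm(increments=[{"xyz": [4, 0, 0], "roll": 0, "grip": 20}, {"xyz": [5, 0, 0], "roll": 0, "grip": 20}, {"xyz": [5, 0, 0], "roll": 0, "grip": 20}, {"xyz": [3, 0, 0], "roll": 0, "grip": 20}, {"xyz": [1, 0, 0], "roll": 0, "grip": 20}])

```text
time_s: 5.95
position: [0.5081, -0.2261, 0.0453]
tcp_rot: [[0.247, 0.969, -0.001], [0.969, -0.247, 0.001], [0.0, -0.001, -1.0]]
force: [-6.1, -2.7, -2.0]
opening: 0.363
grasp_force: 30.0
```

move_arm(increments=[{"xyz": [0.7, 0, 0], "roll": 0, "grip": 20}, {"xyz": [0.7, 0, 0], "roll": 0, "grip": 20}])

```text
time_s: 6.12
position: [0.5083, -0.2251, 0.0453]
tcp_rot: [[0.247, 0.969, -0.001], [0.969, -0.247, 0.0], [0.0, -0.002, -1.0]]
force: [-4.9, -1.4, -3.1]
opening: 0.363
grasp_force: 30.0
```

```bash
python3 -c "
from h import *
print(rel())"
```

```text
{'t': 6.1167, 'x': np.float64(-0.8641165602458825), 'y': np.float64(30.08504037833906), 'z': np.float64(45.273819725142495), 'fx': np.float64(-4.412372571708813), 'fy': np.float64(-2.5001416236786183), 'fz': np.float64(-3.1245135776260033), 'op': 0.363009246296973, 'g': 29.99506699532933}
```

move_arm(increments=[{"xyz": [0.7, 0, 0], "roll": 0, "grip": 20}, {"xyz": [0.7, 0, 0], "roll": 0, "grip": 20}, {"xyz": [0.7, 0, 0], "roll": 0, "grip": 20}, {"xyz": [0.7, 0, 0], "roll": 0, "grip": 20}, {"xyz": [0.7, 0, 0], "roll": 0, "grip": 20}])

```text
time_s: 6.53
position: [0.5091, -0.2219, 0.0453]
tcp_rot: [[0.248, 0.969, -0.001], [0.969, -0.248, 0.0], [0.0, -0.002, -1.0]]
force: [-5.1, -1.8, -2.5]
opening: 0.364
grasp_force: 30.0
```

```bash
python3 -c "
from h import *
print(rel())"
```

```text
{'t': 6.5333, 'x': np.float64(-0.8394465868306061), 'y': np.float64(33.415193248815065), 'z': np.float64(45.26719309930871), 'fx': np.float64(-4.489620067110774), 'fy': np.float64(-2.9836173706568907), 'fz': np.float64(-2.51949476998482), 'op': 0.3638718722724852, 'g': 29.995750340551552}
```

move_arm(increments=[{"xyz": [0.5, 0, 0], "roll": 0, "grip": 20}, {"xyz": [0.5, 0, 0], "roll": 0, "grip": 20}, {"xyz": [0.3, 0, 0], "roll": 0, "grip": 20}])

```text
time_s: 6.78
position: [0.5094, -0.2206, 0.0453]
tcp_rot: [[0.248, 0.969, -0.001], [0.969, -0.248, 0.0], [0.0, -0.002, -1.0]]
force: [-5.4, -2.3, -2.0]
opening: 0.369
grasp_force: 30.0
```

move_arm(increments=[{"xyz": [0.5, 0, 0], "roll": 0, "grip": 20}, {"xyz": [0.5, 0, 0], "roll": 0, "grip": 20}, {"xyz": [0, 0, 0], "roll": 0, "grip": 20}])

```text
time_s: 7.03
position: [0.5097, -0.2195, 0.0453]
tcp_rot: [[0.248, 0.969, -0.001], [0.969, -0.248, 0.001], [0.0, -0.002, -1.0]]
force: [-5.4, -1.8, -2.6]
opening: 0.36
grasp_force: 30.0
```

move_arm(increments=[{"xyz": [0.5, 0, 0], "roll": 0, "grip": 20}, {"xyz": [0.5, 0, 0], "roll": 0, "grip": 20}, {"xyz": [0, 0, 0], "roll": 0, "grip": 20}])

```text
time_s: 7.28
position: [0.51, -0.2185, 0.0453]
tcp_rot: [[0.248, 0.969, -0.001], [0.969, -0.248, 0.001], [0.0, -0.002, -1.0]]
force: [-5.2, -2.0, -3.0]
opening: 0.365
grasp_force: 30.0
```

move_arm(increments=[{"xyz": [0.6, 0, 0], "roll": 0, "grip": 20}, {"xyz": [0.6, 0, 0], "roll": 0, "grip": 20}, {"xyz": [0, 0, 0], "roll": 0, "grip": 20}])

```text
time_s: 7.53
position: [0.5103, -0.2173, 0.0453]
tcp_rot: [[0.248, 0.969, -0.001], [0.969, -0.248, 0.001], [0.0, -0.002, -1.0]]
force: [-5.3, -1.3, -3.1]
opening: 0.361
grasp_force: 30.0
```

move_arm(increments=[{"xyz": [0.6, 0, 0], "roll": 0, "grip": 20}, {"xyz": [0.6, 0, 0], "roll": 0, "grip": 20}, {"xyz": [0, 0, 0], "roll": 0, "grip": 20}])

```text
time_s: 7.78
position: [0.5106, -0.2162, 0.0453]
tcp_rot: [[0.248, 0.969, -0.001], [0.969, -0.248, 0.001], [0.0, -0.002, -1.0]]
force: [-5.1, -1.3, -2.9]
opening: 0.36
grasp_force: 30.0
```

move_arm(increments=[{"xyz": [0.6, 0, 0], "roll": 0, "grip": 20}, {"xyz": [0.6, 0, 0], "roll": 0, "grip": 20}, {"xyz": [0, 0, 0], "roll": 0, "grip": 20}])

```text
time_s: 8.03
position: [0.5109, -0.215, 0.0453]
tcp_rot: [[0.248, 0.969, -0.001], [0.969, -0.248, 0.001], [0.0, -0.002, -1.0]]
force: [-5.0, -1.8, -2.6]
opening: 0.365
grasp_force: 30.0
```

move_arm(increments=[{"xyz": [0.6, 0, 0], "roll": 0, "grip": 20}, {"xyz": [0.6, 0, 0], "roll": 0, "grip": 20}, {"xyz": [0, 0, 0], "roll": 0, "grip": 20}])

```text
time_s: 8.28
position: [0.5112, -0.2139, 0.0453]
tcp_rot: [[0.248, 0.969, -0.001], [0.969, -0.248, 0.001], [0.0, -0.002, -1.0]]
force: [-4.4, -1.3, -2.8]
opening: 0.365
grasp_force: 30.0
```

move_arm(increments=[{"xyz": [0.5, 0, 0], "roll": 0, "grip": 20}, {"xyz": [0.5, 0, 0], "roll": 0, "grip": 20}, {"xyz": [0, 0, 0], "roll": 0, "grip": 20}])

```text
time_s: 8.53
position: [0.5114, -0.2129, 0.0453]
tcp_rot: [[0.248, 0.969, -0.002], [0.969, -0.248, 0.001], [0.0, -0.002, -1.0]]
force: [-5.5, -1.3, -2.2]
opening: 0.362
grasp_force: 30.0
```

move_arm(increments=[{"xyz": [0.6, 0, 0], "roll": 0, "grip": 20}, {"xyz": [0.6, 0, 0], "roll": 0, "grip": 20}, {"xyz": [0, 0, 0], "roll": 0, "grip": 20}])

```text
time_s: 8.78
position: [0.5117, -0.2117, 0.0453]
tcp_rot: [[0.248, 0.969, -0.001], [0.969, -0.248, 0.001], [0.0, -0.002, -1.0]]
force: [-4.1, -1.3, -2.3]
opening: 0.365
grasp_force: 30.0
```

move_arm(increments=[{"xyz": [0.5, 0, 0], "roll": 0, "grip": 20}, {"xyz": [0.5, 0, 0], "roll": 0, "grip": 20}, {"xyz": [0, 0, 0], "roll": 0, "grip": 20}])

```text
time_s: 9.03
position: [0.5121, -0.21, 0.0453]
tcp_rot: [[0.248, 0.969, -0.001], [0.969, -0.248, 0.002], [0.002, -0.002, -1.0]]
force: [-2.2, 1.8, -2.5]
opening: 0.367
grasp_force: 30.0
```

The force flipped and the sleeve jumped forward, so the pin's cone is snapping into the second hole. Going on in smaller steps.

move_arm(increments=[{"xyz": [0.3, 0, 0], "roll": 0, "grip": 20}, {"xyz": [0.3, 0, 0], "roll": 0, "grip": 20}, {"xyz": [0, 0, 0], "roll": 0, "grip": 20}])

```text
time_s: 9.28
position: [0.5122, -0.2097, 0.0453]
tcp_rot: [[0.248, 0.969, -0.001], [0.969, -0.248, 0.001], [0.001, -0.002, -1.0]]
force: [-4.1, 1.5, -2.8]
opening: 0.366
grasp_force: 30.0
```

```bash
python3 -c "
from h import *
print(rel())"
```

```text
{'t': 9.2833, 'x': np.float64(-0.853614079329374), 'y': np.float64(46.03029728115243), 'z': np.float64(45.26698578741068), 'fx': np.float64(-4.392543250062325), 'fy': np.float64(0.5008937969753048), 'fz': np.float64(-2.84047889360555), 'op': 0.365596953367582, 'g': 29.997985361061072}
```

move_arm(increments=[{"xyz": [0.4, 0, 0], "roll": 0, "grip": 20}, {"xyz": [0.4, 0, 0], "roll": 0, "grip": 20}, {"xyz": [0, 0, 0], "roll": 0, "grip": 20}])

```text
time_s: 9.53
position: [0.5123, -0.2092, 0.0453]
tcp_rot: [[0.248, 0.969, -0.001], [0.969, -0.248, 0.001], [0.001, -0.002, -1.0]]
force: [-4.9, 2.2, -3.2]
opening: 0.372
grasp_force: 30.0
```

move_arm(increments=[{"xyz": [0.4, 0, 0], "roll": 0, "grip": 20}, {"xyz": [0.4, 0, 0], "roll": 0, "grip": 20}, {"xyz": [0, 0, 0], "roll": 0, "grip": 20}])

```text
time_s: 9.78
position: [0.5125, -0.2085, 0.0453]
tcp_rot: [[0.248, 0.969, -0.001], [0.969, -0.248, 0.001], [0.0, -0.002, -1.0]]
force: [-4.9, 1.5, -3.6]
opening: 0.365
grasp_force: 30.0
```

move_arm(increments=[{"xyz": [0.4, 0, 0], "roll": 0, "grip": 20}, {"xyz": [0.4, 0, 0], "roll": 0, "grip": 20}, {"xyz": [0, 0, 0], "roll": 0, "grip": 20}])

```text
time_s: 10.03
position: [0.5127, -0.2077, 0.0453]
tcp_rot: [[0.248, 0.969, -0.001], [0.969, -0.248, 0.001], [0.0, -0.002, -1.0]]
force: [-4.3, 1.4, -3.7]
opening: 0.366
grasp_force: 30.0
```

```bash
python3 -c "
from h import *
print(rel())"
```

```text
{'t': 10.0333, 'x': np.float64(-0.7729283758988591), 'y': np.float64(48.0574981756795), 'z': np.float64(45.295928679101245), 'fx': np.float64(-4.5215334141119845), 'fy': np.float64(0.36041183223395434), 'fz': np.float64(-3.6909616455913534), 'op': 0.3663841688432341, 'g': 29.999356149249365}
```

move_arm(increments=[{"xyz": [0.3, 0, 0], "roll": 0, "grip": 20}, {"xyz": [0.3, 0, 0], "roll": 0, "grip": 20}, {"xyz": [0, 0, 0], "roll": 0, "grip": 20}])

```text
time_s: 10.28
position: [0.5128, -0.2075, 0.0453]
tcp_rot: [[0.248, 0.969, -0.001], [0.969, -0.248, 0.0], [-0.0, -0.002, -1.0]]
force: [-5.4, -0.5, -3.6]
opening: 0.366
grasp_force: 30.0
```

```bash
python3 -c "
from h import *
s=bot.read_state(); print(rel(s),s['moment'],s['force'])"
```

```text
{'t': 10.2833, 'x': np.float64(-0.779643211609321), 'y': np.float64(48.30075022687942), 'z': np.float64(45.311985816595026), 'fx': np.float64(-5.161264564990173), 'fy': np.float64(-1.8195504646593008), 'fz': np.float64(-3.600170219966956), 'op': 0.36609720959035574, 'g': 29.99773575818196} [0.07504497 0.96820522 0.0971509 ] [-5.44814205 -0.51687913 -3.60017022]
```

Motion is slowing and the force is rising: contact with the pin. Building up the pull gently.

move_arm(increments=[{"xyz": [0.3, 0, 0], "roll": 0, "grip": 20}, {"xyz": [0.2, 0, 0], "roll": 0, "grip": 20}, {"xyz": [0, 0, 0], "roll": 0, "grip": 20}])

```text
time_s: 10.53
position: [0.5128, -0.2072, 0.0453]
tcp_rot: [[0.247, 0.969, -0.002], [0.969, -0.247, 0.0], [-0.0, -0.002, -1.0]]
force: [-5.8, -0.9, -4.0]
opening: 0.363
grasp_force: 30.0
```

```bash
python3 -c "
from h import *
s=bot.read_state(); print(rel(s),s['force'])"
```

```text
{'t': 10.5333, 'x': np.float64(-0.7838005215780222), 'y': np.float64(48.58885245178176), 'z': np.float64(45.289640569504236), 'fx': np.float64(-5.374948910750072), 'fy': np.float64(-2.287162884086285), 'fz': np.float64(-3.96038815792992), 'op': 0.36349906244896607, 'g': 29.99722506857978} [-5.76860474 -0.91890654 -3.96038816]
```

move_arm(increments=[{"xyz": [0.4, 0, 0], "roll": 0, "grip": 20}, {"xyz": [0.3, 0, 0], "roll": 0, "grip": 20}, {"xyz": [0, 0, 0], "roll": 0, "grip": 20}])

```text
time_s: 10.78
position: [0.513, -0.2066, 0.0453]
tcp_rot: [[0.248, 0.969, -0.002], [0.969, -0.248, 0.0], [-0.0, -0.002, -1.0]]
force: [-6.9, 0.7, -3.7]
opening: 0.362
grasp_force: 30.0
```

```bash
python3 -c "
from h import *
s=bot.read_state(); print(rel(s))"
```

```text
{'t': 10.7833, 'x': np.float64(-0.7823254236744431), 'y': np.float64(49.24738596955748), 'z': np.float64(45.302341127587894), 'fx': np.float64(-6.856645301081128), 'fy': np.float64(-0.9991793558737062), 'fz': np.float64(-3.6631223370285126), 'op': 0.3623296296811003, 'g': 29.997312865061332}
```

Run:
```python
from h import *
im,d=bot.capture("top"); A=im[175:250,270:370]; save("c3",cv2.resize(A,None,fx=7,fy=7,interpolation=2))
K,R,t=cam("top"); print(proj("top",O-.019*X+[0,0,.065]),[(r["conf"],(toW("top",r["at"])[0]-O)@X,(toW("top",r["at"])[0]-O)@Y) for r in bot.spot_in("pin_tip","top")])
```

```text
[[315.77420729 212.96345576]] []
```

View pics/c3.png

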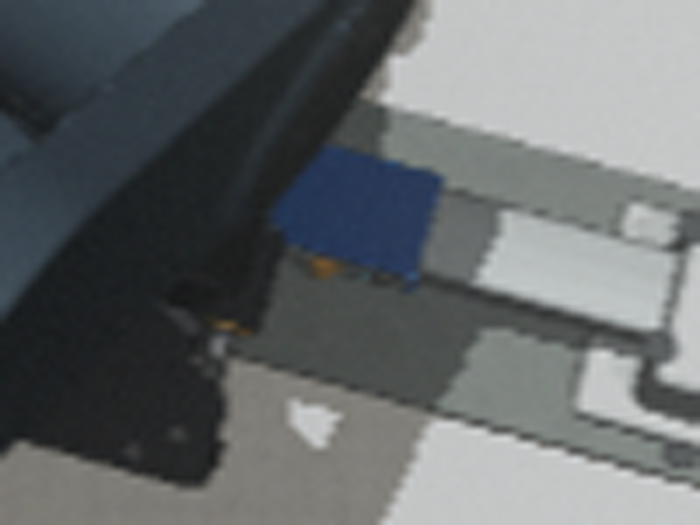

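The crop shows the brass pin out again at crop (325,266), full-image (316,213), beyond the sleeve's face. It has popped through the second hole, so I'll build up the test pull.

move_arm(increments=[{"xyz": [0.3, 0, 0], "roll": 0, "grip": 20}, {"xyz": [0.3, 0, 0], "roll": 0, "grip": 20}, {"xyz": [0, 0, 0], "roll": 0, "grip": 20}])

```text
time_s: 11.13
position: [0.5131, -0.206, 0.0453]
tcp_rot: [[0.247, 0.969, -0.002], [0.969, -0.247, 0.0], [-0.0, -0.002, -1.0]]
force: [-6.0, -0.3, -4.1]
opening: 0.369
grasp_force: 30.0
```

```bash
python3 -c "
from h import *
s=bot.read_state(); print(rel(s))"
```

```text
{'t': 11.1333, 'x': np.float64(-0.8034884371801168), 'y': np.float64(49.85458123025691), 'z': np.float64(45.29900363887913), 'fx': np.float64(-5.740001025793549), 'fy': np.float64(-1.714606710102297), 'fz': np.float64(-4.050455870771959), 'op': 0.36902356302581096, 'g': 29.99735592844374}
```

move_arm(increments=[{"xyz": [0.3, 0, 0], "roll": 0, "grip": 20}, {"xyz": [0.3, 0, 0], "roll": 0, "grip": 20}, {"xyz": [0, 0, 0], "roll": 0, "grip": 20}])

```text
time_s: 11.38
position: [0.5133, -0.2054, 0.0453]
tcp_rot: [[0.248, 0.969, -0.002], [0.969, -0.248, 0.0], [-0.0, -0.002, -1.0]]
force: [-5.3, -1.0, -4.6]
opening: 0.361
grasp_force: 30.0
```

```bash
python3 -c "
from h import *
s=bot.read_state(); print(rel(s))"
```

```text
{'t': 11.3833, 'x': np.float64(-0.793025380149628), 'y': np.float64(50.44752297739802), 'z': np.float64(45.29406358539945), 'fx': np.float64(-4.896758980605326), 'fy': np.float64(-2.2686308170121694), 'fz': np.float64(-4.625304858259014), 'op': 0.36087232090875304, 'g': 29.99734187896493}
```

move_arm(increments=[{"xyz": [0.3, 0, 0], "roll": 0, "grip": 20}, {"xyz": [0.3, 0, 0], "roll": 0, "grip": 20}, {"xyz": [0, 0, 0], "roll": 0, "grip": 20}])

```text
time_s: 11.63
position: [0.5135, -0.2048, 0.0453]
tcp_rot: [[0.247, 0.969, -0.002], [0.969, -0.247, 0.0], [-0.0, -0.002, -1.0]]
force: [-5.9, -0.6, -4.4]
opening: 0.359
grasp_force: 30.0
```

```bash
python3 -c "
from h import *
s=bot.read_state(); print(rel(s))"
```

```text
{'t': 11.6333, 'x': np.float64(-0.7566579671781986), 'y': np.float64(51.03720878198234), 'z': np.float64(45.285697683701024), 'fx': np.float64(-5.58140127696881), 'fy': np.float64(-1.9838272310562735), 'fz': np.float64(-4.44516048058254), 'op': 0.359397692899551, 'g': 29.99722796420272}
```

move_arm(increments=[{"xyz": [0.3, 0, 0], "roll": 0, "grip": 20}, {"xyz": [0.3, 0, 0], "roll": 0, "grip": 20}, {"xyz": [0, 0, 0], "roll": 0, "grip": 20}])

```text
time_s: 11.88
position: [0.5136, -0.2043, 0.0453]
tcp_rot: [[0.248, 0.969, -0.002], [0.969, -0.248, 0.0], [-0.0, -0.002, -1.0]]
force: [-5.5, -0.2, -3.3]
opening: 0.366
grasp_force: 30.0
```

```bash
python3 -c "
from h import *
s=bot.read_state(); print(rel(s))"
```

```text
{'t': 11.8833, 'x': np.float64(-0.7949166358643747), 'y': np.float64(51.60529518889642), 'z': np.float64(45.28594362388836), 'fx': np.float64(-5.266365914419149), 'fy': np.float64(-1.4723165944237435), 'fz': np.float64(-3.286665393388402), 'op': 0.3659654620806818, 'g': 29.997146504778556}
```

move_arm(increments=[{"xyz": [0.3, 0, 0], "roll": 0, "grip": 20}, {"xyz": [0.3, 0, 0], "roll": 0, "grip": 20}, {"xyz": [0, 0, 0], "roll": 0, "grip": 20}])

```text
time_s: 12.13
position: [0.5136, -0.2041, 0.0453]
tcp_rot: [[0.247, 0.969, -0.002], [0.969, -0.247, -0.001], [-0.001, -0.002, -1.0]]
force: [-6.4, -1.1, -3.8]
opening: 0.362
grasp_force: 30.0
```

Run:
```python
from h import *
s=bot.read_state(); print(rel(s))
im,d=bot.capture("top"); A=im[190:230,290:350]; save("c4",cv2.resize(A,None,fx=12,fy=12,interpolation=2))
```

```text
{'t': 12.1333, 'x': np.float64(-0.7873126948336288), 'y': np.float64(51.8305668958809), 'z': np.float64(45.293357714524184), 'fx': np.float64(-5.945168940340702), 'fy': np.float64(-2.5742596546340373), 'fz': np.float64(-3.830444390489691), 'op': 0.36242991264528784, 'g': 29.99568281740565}
```

View pics/c4.png

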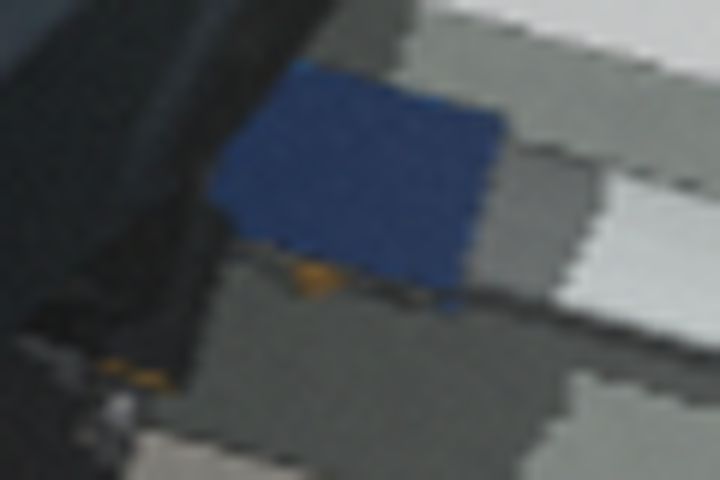

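The pin is clearly out at crop (315,277). The last step moved only 0.23 of 0.6 mm, so it is now against the hole edge. Loading it further.

move_arm(increments=[{"xyz": [0.3, 0, 0], "roll": 0, "grip": 20}, {"xyz": [0.3, 0, 0], "roll": 0, "grip": 20}, {"xyz": [0, 0, 0], "roll": 0, "grip": 20}])

```text
time_s: 12.43
position: [0.5137, -0.2039, 0.0453]
tcp_rot: [[0.247, 0.969, -0.002], [0.969, -0.247, -0.001], [-0.002, -0.002, -1.0]]
force: [-8.1, -4.1, -3.4]
opening: 0.366
grasp_force: 30.0
```

```bash
python3 -c "
from h import *
s=bot.read_state(); print(rel(s))"
```

```text
{'t': 12.4333, 'x': np.float64(-0.7504011163243773), 'y': np.float64(51.94795923299385), 'z': np.float64(45.29570128564806), 'fx': np.float64(-6.813679168175101), 'fy': np.float64(-5.950054835222811), 'fz': np.float64(-3.381467458910463), 'op': 0.36581559849357514, 'g': 29.994514530486924}
```

move_arm(increments=[{"xyz": [0.3, 0, 0], "roll": 0, "grip": 20}, {"xyz": [0.3, 0, 0], "roll": 0, "grip": 20}, {"xyz": [0, 0, 0], "roll": 0, "grip": 20}])

```text
time_s: 12.68
position: [0.5137, -0.2038, 0.0453]
tcp_rot: [[0.247, 0.969, -0.002], [0.969, -0.247, -0.002], [-0.002, -0.002, -1.0]]
force: [-7.5, -4.8, -4.6]
opening: 0.359
grasp_force: 30.0
```

```bash
python3 -c "
from h import *
s=bot.read_state(); print(rel(s))"
```

```text
{'t': 12.6833, 'x': np.float64(-0.7828539600802998), 'y': np.float64(52.123085045692925), 'z': np.float64(45.30179433060132), 'fx': np.float64(-6.11110602347595), 'fy': np.float64(-6.470779439876418), 'fz': np.float64(-4.583148626249249), 'op': 0.35941277493542256, 'g': 29.993380258856916}
```

move_arm(increments=[{"xyz": [0.4, 0, 0], "roll": 0, "grip": 20}, {"xyz": [0.4, 0, 0], "roll": 0, "grip": 20}, {"xyz": [0, 0, 0], "roll": 0, "grip": 20}])

```text
time_s: 12.93
position: [0.5138, -0.2036, 0.0453]
tcp_rot: [[0.247, 0.969, -0.002], [0.969, -0.247, -0.003], [-0.003, -0.002, -1.0]]
force: [-9.4, -6.9, -4.7]
opening: 0.364
grasp_force: 30.0
```

```bash
python3 -c "
from h import *
s=bot.read_state(); print(rel(s))"
```

```text
{'t': 12.9333, 'x': np.float64(-0.7818943755269735), 'y': np.float64(52.30902680485385), 'z': np.float64(45.28455472121281), 'fx': np.float64(-7.405291243365488), 'fy': np.float64(-8.965029466753467), 'fz': np.float64(-4.729381919428092), 'op': 0.363564793691784, 'g': 29.99162532314358}
```

move_arm(increments=[{"xyz": [0.35, 0, 0], "roll": 0, "grip": 20}, {"xyz": [0, 0, 0], "roll": 0, "grip": 20}, {"xyz": [0, 0, 0], "roll": 0, "grip": 20}, {"xyz": [0, 0, 0], "roll": 0, "grip": 20}, {"xyz": [0, 0, 0], "roll": 0, "grip": 20}])

```text
time_s: 13.35
position: [0.5138, -0.2035, 0.0453]
tcp_rot: [[0.247, 0.969, -0.002], [0.969, -0.247, -0.003], [-0.003, -0.002, -1.0]]
force: [-9.7, -7.9, -4.8]
opening: 0.362
grasp_force: 30.0
```

```bash
python3 -c "
from h import *
s=bot.read_state(); print(rel(s))"
```

```text
{'t': 13.35, 'x': np.float64(-0.7681199744477918), 'y': np.float64(52.37859022587042), 'z': np.float64(45.29530232576131), 'fx': np.float64(-7.492943728224636), 'fy': np.float64(-10.061129848496373), 'fz': np.float64(-4.83456412069287), 'op': 0.362058965305892, 'g': 29.991659464914164}
```

move_arm(increments=[{"xyz": [0, 0, 0], "roll": 0, "grip": 20}, {"xyz": [0, 0, 0], "roll": 0, "grip": 20}, {"xyz": [0, 0, 0], "roll": 0, "grip": 20}, {"xyz": [0, 0, 0], "roll": 0, "grip": 20}, {"xyz": [0, 0, 0], "roll": 0, "grip": 20}])

```text
time_s: 13.77
position: [0.5138, -0.2036, 0.0453]
tcp_rot: [[0.247, 0.969, -0.002], [0.969, -0.247, -0.003], [-0.003, -0.002, -1.0]]
force: [-9.3, -7.6, -4.6]
opening: 0.363
grasp_force: 30.0
```

move_arm(increments=[{"xyz": [0, 0, 0], "roll": 0, "grip": 20}, {"xyz": [0, 0, 0], "roll": 0, "grip": 20}, {"xyz": [-0.6, 0, 0], "roll": 0, "grip": 20}, {"xyz": [-0.6, 0, 0], "roll": 0, "grip": 20}, {"xyz": [0, 0, 0], "roll": 0, "grip": 20}])

```text
time_s: 14.18
position: [0.5137, -0.2037, 0.0453]
tcp_rot: [[0.247, 0.969, -0.002], [0.969, -0.247, -0.001], [-0.002, -0.002, -1.0]]
force: [-7.7, -3.6, -3.4]
opening: 0.364
grasp_force: 30.0
```

```bash
python3 -c "
from h import *
s=bot.read_state(); print(rel(s))"
```

```text
{'t': 14.1833, 'x': np.float64(-0.7976769043674834), 'y': np.float64(52.216160822351924), 'z': np.float64(45.27369781170035), 'fx': np.float64(-6.5956839931799065), 'fy': np.float64(-5.323202789310827), 'fz': np.float64(-3.4472862710638834), 'op': 0.3636189664006327, 'g': 29.995742924471642}
```

Held at 10 N. Relaxing a little more, then opening and rising.

move_arm(increments=[{"xyz": [-0.5, -0.5, 0], "roll": 0, "grip": 20}, {"xyz": [0, 0, 0], "roll": 0, "grip": 45}, {"xyz": [0, 0, 0], "roll": 0, "grip": 75}, {"xyz": [0, 0, 0], "roll": 0, "grip": 75}, {"xyz": [0, 0, 0], "roll": 0, "grip": 75}])

```text
time_s: 14.6
position: [0.5167, -0.204, 0.0466]
tcp_rot: [[0.248, 0.969, 0.005], [0.969, -0.248, -0.003], [-0.001, 0.006, -1.0]]
force: [-1.0, -0.1, -0.3]
opening: 0.583
grasp_force: 0.0
```

move_arm(increments=[{"xyz": [0, 0, 0], "roll": 0, "grip": 75}, {"xyz": [0, 0, -10], "roll": 0, "grip": 75}, {"xyz": [0, 0, -25], "roll": 0, "grip": 75}, {"xyz": [0, 0, -30], "roll": 0, "grip": 75}, {"xyz": [0, 0, -30], "roll": 0, "grip": 75}])

```text
time_s: 15.02
position: [0.5142, -0.2025, 0.1419]
tcp_rot: [[0.248, 0.969, -0.0], [0.969, -0.248, 0.0], [0.0, -0.0, -1.0]]
force: [0.6, -0.6, 1.2]
opening: 0.747
grasp_force: 0.0
```

move_arm(increments=[{"xyz": [-30, 0, -20], "roll": 0, "grip": 75}, {"xyz": [-40, 0, 0], "roll": 0, "grip": 75}, {"xyz": [-40, 0, 0], "roll": 0, "grip": 75}, {"xyz": [-40, 0, 0], "roll": 0, "grip": 75}, {"xyz": [-20, 0, 0], "roll": 0, "grip": 75}])

```text
time_s: 15.43
position: [0.4718, -0.3725, 0.1623]
tcp_rot: [[0.25, 0.968, 0.003], [0.968, -0.25, -0.005], [-0.004, 0.004, -1.0]]
force: [1.2, -0.4, 0.8]
opening: 0.747
grasp_force: 0.0
```

Run:
```python
from h import *
s=bot.read_state(); print(rel(s))
im,d=bot.capture("top"); A=im[115:310,240:410]; save("c5",cv2.resize(A,None,fx=3,fy=3,interpolation=2))
```

```text
{'t': 15.4333, 'x': np.float64(-0.5752155645716447), 'y': np.float64(-121.7709781807381), 'z': np.float64(162.34054047011546), 'fx': np.float64(1.2261393975969428), 'fy': np.float64(-0.060649403150824274), 'fz': np.float64(0.7680642729646198), 'op': 0.7469615373296821, 'g': 0.0}
```

View pics/c5.png

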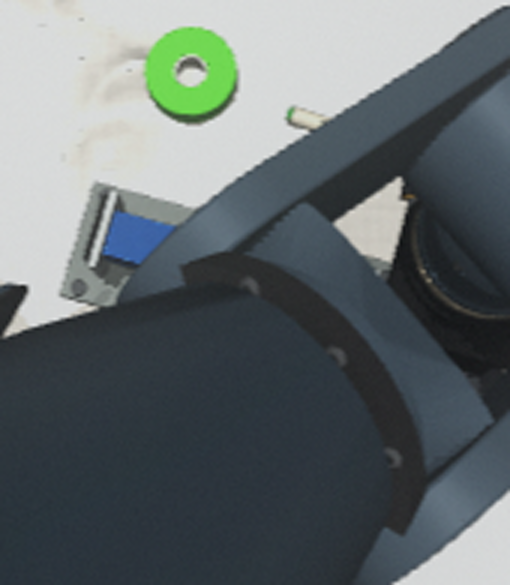

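The arm hides most of the rig in this view, but the sleeve is still out with its plate at crop (103,230). The roll and marker are undisturbed and the gripper is clear, so I'm handing in.

```bash
python3 -c "
from rig import bot
print(bot.hand_in())"
```

```text
the job is handed in; nothing more can be done
None
```

The sleeve is slid out about 52 mm with the pin popped out through the second hole; it held a 10 N pull for about a second, and I let go and handed in at about 15.5 s (no verdict came back; the arm hid the pin and club head in the last picture).

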